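# Uncouple the blanking nipple from the quick coupling and park it

## Robot

A 6-joint arm with a two-finger parallel gripper is mounted at the origin on a cart in front of the work surface, level with it; the furniture and walls round the work are solid. World frame = base frame: x ahead of the robot, y to its left, z up, the work surface at z = 0. Lengths are in m, angles in degrees, forces in N, time in s.
With the tool pointing down it reaches from about 0.375 to 0.9 m from the base axis. Payload 3.1 kg.
Tool frame: the origin (TCP) lies midway between the tips of the shut fingers; the grasp point (between the pads) lies 19 mm behind it; z points along the fingers, y is the line along which they close (so a half turn about z gives the same grasp; the last joint's range is limited). The gripper opens to 87 mm and grips with 3 to 60 N. Pads are 19 mm wide; open, the fingers measure 117 mm over their backs; the gripper's body (75 mm by 190 mm) begins 51 mm behind the grasp point.
Start: joints at [31.312, 30.224, 82.088, -0, 67.689, -10.227], TCP at [0.468, 0.414, 0.223] pointing down, gripper open.
Joint ranges: [-176.69, 176.69], [-43.24, 126.21], [12.49, 139.97], [-82, 262], [0, 151.66], [-163.58, 163.58]. Speed limits (degrees/s): [159.86, 159.86, 180, 180, 180, 180].

## Interface

Orientations are given as a 3x3 rotation matrix whose columns are the frame's x, y, z axes.
In Python, from rig import bot, capture gives the robot as it stands.
- The arm moves only by the tool move_tool, called after ">>>" as name(argument=value, ...), one argument or row to a line, values as JSON. Schema: {"type":"object","properties":{"moves":{"type":"array","items":{"type":"array","items":{"type":"number"},"minItems":7,"maxItems":7},"minItems":1,"maxItems":20},"only":{"type":"string"},"quiet":{"type":"boolean"},"lines":{"type":"string"}},"required":["moves"],"additionalProperties":false}. moves is a list of rows, 1 to 20 of them, each of 7 numbers: dx, dy, dz in shares of 1 m (1.0 is 1 m), then a rotation vector rx, ry, rz in shares of 60 degrees (1.0 is 60 degrees), then the opening from 0.0 (shut) to 1.0 (fully open); each row is the pose to reach, as a shift and turn from the pose commanded when the call began, along the tool's axes at that moment; what a row does not reach only later rows make up. A row lasts 1/10 s, in which the tool goes at most 0.05 m and 8.59 degrees, less where a joint would pass 70% of its speed; a pose out of reach is approached as far as the arm can. The fingers move at their own pace and stop on an object; the grip force is fixed at half the most. Time passes only in rows, so rows that do not move let the fingers close. The tool returns the time, the measured TCP pose, the force, the opening and the grip force at its end. only (a regular expression) keeps the lines of the reply that match it, lines (a string "A,B") keeps lines A to B, and quiet returns only ok. Shift and turn numbers lie between -1 and 1, and a call with a number outside is refused. Input that does not fit is refused with a message, and nothing moves.
- bot.read_state(): the state, without advancing time (a new reading comes with each control period).
- capture(name): name is "side" or "top" or "wrist"; returns a dict with "color" (420x560x3 uint8, red, green, blue), "K" (3x3 intrinsics, pixels), "view" (4x4, takes a point from world to camera coordinates); the wrist camera has in their place "mount" (4x4, takes a point from camera to tool coordinates, whose origin is the TCP and whose axes are the flange's). Camera axes: x right, y up, looking along -z (the intrinsics and any distortion apply to the point x, -y, -z); pixel columns grow to the right and rows downward; lengths in m; the calibration is good to about 2 mm. The wrist camera is an equidistant fisheye: a pixel r from the principal point sees the ray r / f radians off the axis. A picture is of the moment at which its call begins: read the wrist's pose just before it. There is no depth.
- bot.hand_in(): hands the job in; it is judged then, once.
The state is a dict: "time_s": time; "joint_positions": joint angles; "qvel": joint speeds; "tau": joint torques, N m; "position": TCP position; "tcp_rot": TCP orientation; "force": force on the tool from outside, world axes, zero at the start; "moment": the same for the moment, N m; "opening": opening from 0.0 (shut) to 1.0 (fully open); "grasp_force": force on a finger pad.
Only numpy, scipy, OpenCV 4.12 (cv2) and the standard library are available. Lean on these libraries where they do the work, as an engineer would, in place of code of your own. Each camera call takes 0.05 s, during which the arm holds its last target. There are 200 camera calls.

## Task

Uncouple the red-handled blanking nipple from the quick coupling on the metal outlet block: hold the sprung sleeve fully back with its blue collar, draw the nipple straight out and let the sleeve snap forward again. Then stand the nipple upright in the hole of the dark grey parking block, fully home, and let go of it. Do not ram the collar, wrench at the nipple while it is locked or force it into the hole, and leave the other things on the bench where they are.

Things in the scene. Friction and masses are not known exactly. Their poses are not given: they have to be found in the camera images.
- coupling: the outlet block with its quick coupling, fixed to the bench: aluminium base 76x76x24 mm, on it an upright steel socket 32 mm across, its rim 58 mm above the bench; outside it slides a steel sleeve 42 mm across that carries a blue collar. Origin at the centre of the base's underside, z up along the axis. It must not be loaded with over 30 N by the fingers or 40 N by the nipple
- collar_zone (a point): fixed point on the axis 75 mm above the bench, NOT the collar itself. The blue collar is a ring 60 mm across, hole 34 mm. It keeps its setting on the sleeve, so with the sleeve forward its top is anywhere 69 to 81 mm above the bench: find it by touch. Fingertips about 44 mm apart astride the nipple can push it down, then close on the nipple while pressing
- sleeve (a joint): travel of sleeve and collar in m: 0 = forward (up, locked), 0.008 = fully back, pushed straight down to its rubber-buffered stop. The spring takes about 3 N to start and 9 N at the stop, then 5 to 10 N more per mm. The lock is surely free only beyond 0.0065. At the stop the collar's top is still 3 to 15 mm above the socket rim
- lock (a point): fixed point on the axis 43 mm above the bench, where four pawls driven by the sleeve catch the nipple's groove. Once the nipple is lifted 2 mm with the sleeve back, they ride on its lip, dragging about 2 to 4 N and holding the sleeve partly back; it snaps forward by itself when the nipple has risen 20 mm
- nipple: the loose blanking nipple, about 0.12 kg, 74 mm long, upright in the coupling: brass shank 20 mm across, 30 mm long (a groove in it, foot chamfered 4 mm), above it a red ribbed round grip 28 mm across, 44 mm long, whose underside rests on the socket rim (grip 58 to 102 mm above the bench). Origin at the centre of the shank's lower end, z up. Locked, it has 1.5 mm play sideways, 1 mm up
- nipple_shoulder (a point): point on the nipple's axis at the underside of the red grip, 30 mm above its origin
- coupling_rim (a point): centre of the socket rim on the coupling, 58 mm above the bench; the bore is 23 mm wide
- park: the dark grey parking block, 60x60x40 mm, fixed to the bench, a yellow ring inlaid round its hole; origin at the centre of its underside
- park_hole0 (a point): centre of the mouth of the parking hole, on the block's top, 40 mm above the bench: 23 mm wide, 34 mm deep, upright. A nipple fully home has the underside of its grip on the block's top
- beaker: a clear glass beaker, 71x76 mm and 96 mm tall; origin at the centre of its underside
- cup: a small clear sedimentation cup, 43 mm across and 47 mm tall, beyond the work; origin at the centre of its underside
Things that resemble listed ones, but are neither listed nor needed, are in the scene too. What is meant by the nipple is not green or purple, and is the larger of those in its own colour.

How it is judged (in metres and radians):
On the way, in this order (a step that is already met when the one before it is completed fails the run):
1. the sleeve is held back beyond 6.5 mm with the nipple still in the coupling (value of joint sleeve above 0.0065 m and distance between nipple_shoulder and coupling_rim below 0.004 m), for 0.1 s.
2. the nipple is clear of the coupling and the sleeve has snapped forward (distance between nipple_shoulder and coupling_rim above 0.04 m and value of joint sleeve below 0.0015 m), for 0.1 s.
At the end, for the whole second after the job is handed in: The nipple stands released and at rest in the parking hole, its axis within 4 mm of the hole's and within 0.06 rad of upright, the grip's underside within 2 mm of the block's top; the coupling's sleeve is forward (within 1.5 mm) (horizontal distance between nipple_shoulder and park_hole0 below 0.004 m and z of nipple_shoulder in the frame of park_hole0 between -0.003 and 0.002 m and angle between nipple's own z axis and vertical below 0.06 rad and linear speed of nipple below 0.02 m/s and value of joint sleeve below 0.0015 m); the robot touches nothing.
It fails at once if the fingers press on the coupling with more than 30 N (contact force between the fingers and coupling above 30 N).
It fails at once if the nipple is wrenched in the coupling with more than 40 N (contact force between nipple and coupling above 40 N).
It fails at once if the nipple is forced on the parking block with more than 40 N (contact force between nipple and park above 40 N).
It fails at once if another thing on the bench is shifted by more than 15 mm (distance of any of beaker, cup from where it was at the start of the episode above 0.015 m).
It also fails if it takes over 61 s, if anything falls off the work surface, if the arm or the gripper's body presses on something with over 40 N, if the wrist force passes 120 N, or if a joint passes its speed limit or range.

## Working session

There is one attempt and no reset: what is moved stays moved. The work goes in short steps, Python scripts to look and compute and a tool call to move; the robot and the scene stay as the last step left them, time stands still between calls to the robot, and variables do not carry over. Pictures are saved under pics/ and viewed, at most 10 in all, crops included, and the job is handed in when it is done.

```bash
mkdir -p pics; ls; python3 - <<'E'
from rig import bot,capture
import cv2,numpy as np
s=bot.read_state();print({k:np.round(v,4).tolist() for k,v in s.items()})
for n in ("side","top"):
    c=capture(n);cv2.imwrite(f"pics/{n}0.png",c["color"][:,:,::-1]);np.savez(f"{n}.npz",**c)
    print(n,c.keys(),c["K"].tolist(),np.round(c["view"],4).tolist())
E
```

```text
pics
{'time_s': 0.0, 'joint_positions': [31.3097, 30.2772, 82.1556, -0.0021, 67.6875, -10.2269], 'qvel': [0.0164, -0.0304, -0.0877, -0.048, -0.0589, -0.1078], 'tau': [-0.0005, -44.0038, -17.6594, 0.0634, 0.0581, -0.0002], 'position': [0.4672, 0.4141, 0.2216], 'tcp_rot': [[-0.6631, 0.7485, -0.0018], [0.7485, 0.6631, -0.0011], [0.0003, -0.0021, -1.0]], 'force': [-0.0952, 0.4018, 0.078], 'moment': [0.0108, 0.0267, 0.0058], 'grasp_force': 0.0, 'opening': 1.0034}
side dict_keys(['color', 'K', 'view']) [[515.3048989800378, 0.0, 274.288101873046], [0.0, 515.3048989800378, 208.7430732280441], [0.0, 0.0, 1.0]] [[0.3022, 0.9531, -0.0131, -0.3929], [-0.6454, 0.2147, 0.733, 0.2741], [0.7015, -0.2131, 0.6801, -1.268], [0.0, 0.0, 0.0, 1.0]]
top dict_keys(['color', 'K', 'view']) [[407.4520726183525, 0.0, 282.3458131964099], [0.0, 407.4520726183525, 208.76663902655235], [0.0, 0.0, 1.0]] [[-0.1553, -0.9878, -0.0056, 0.3242], [0.9655, -0.153, 0.2109, -0.5602], [-0.2092, 0.0274, 0.9775, -0.796], [0.0, 0.0, 0.0, 1.0]]
```

View pics/side0.png

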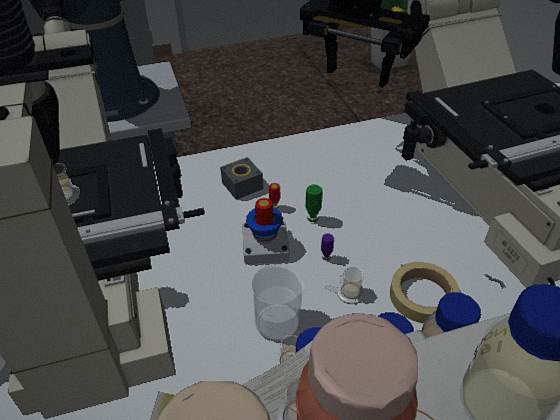

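View pics/top0.png

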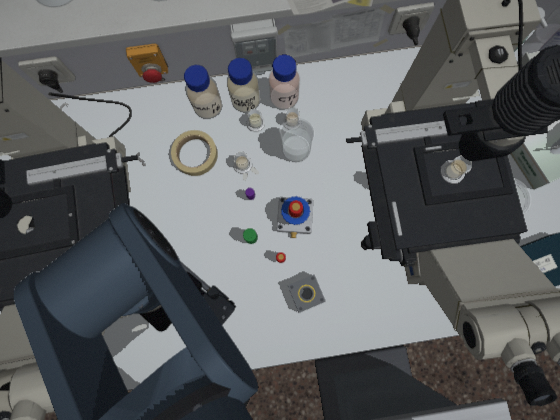

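The side view shows the red nipple with its blue collar at about (264,212) and the park ring at (241,170). In the top view they are at about (296,209) and (307,294). The small red decoy is at (281,257) in the top view and lies close to the coupling.

```bash
cat > h.py <<'E'
import numpy as np,cv2
def ray(c,u,v):
    K,V=c["K"],c["view"];d=np.array([(u-K[0,2])/K[0,0],-(v-K[1,2])/K[1,1],-1]);R=V[:3,:3]
    return -R.T@V[:3,3],R.T@d
def atz(c,u,v,z):
    o,d=ray(c,u,v);return o+d*(z-o[2])/d[2]
def proj(c,p):
    q=c["view"][:3,:3]@p+c["view"][:3,3];return c["K"][0,0]*q[0]/-q[2]+c["K"][0,2],-c["K"][1,1]*q[1]/-q[2]+c["K"][1,2]
def tri(rs):
    A=0;b=0
    for o,d in rs:
        d=d/np.linalg.norm(d);P=np.eye(3)-np.outer(d,d);A=A+P;b=b+P@o
    return np.linalg.solve(A,b)
E
python3 - <<'E'
from h import *
ims=[]
for n,(x,y,r) in {"side":(262,200,50),"top":(296,245,62)}.items():
    c=np.load(n+".npz");im=c["color"];h=cv2.cvtColor(im,cv2.COLOR_RGB2HSV)
    H,S,V=[h[...,i].astype(int) for i in range(3)]
    for nm,m in dict(blue=(H>105)&(H<130)&(S>150)&(V>50),red=((H<8)|(H>172))&(S>150)&(V>60),yel=(H>14)&(H<35)&(S>70)&(V>60)).items():
        k=np.zeros_like(m);k[y-r:y+r,x-r:x+r]=1
        N,L,st,ce=cv2.connectedComponentsWithStats((m&k).astype(np.uint8))
        for i in range(1,N):
            if st[i,4]>12: print(n,nm,st[i].tolist(),ce[i].round(1), [atz(c,*ce[i],z)[:2].round(4).tolist() for z in (.04,.075,.102)])
    ims.append(cv2.resize(im[y-r:y+r,x-r:x+r],(400,400),interpolation=cv2.INTER_CUBIC))
cv2.imwrite("pics/crop.png",np.hstack(ims)[:,:,::-1])
E
```

```text
side blue [246, 208, 37, 29, 490] [263.6 223.7] [[0.5795, 0.2099], [0.6139, 0.2006], [0.6404, 0.1933]]
side red [255, 184, 25, 41, 275] [264.5 205. ] [[0.5346, 0.225], [0.5715, 0.2148], [0.6, 0.2069]]
side red [276, 194, 2, 8, 14] [276.5 197.3] [[0.5217, 0.2515], [0.5594, 0.2398], [0.5884, 0.2307]]
side red [265, 211, 4, 6, 13] [266.3 212.7] [[0.5546, 0.2222], [0.5904, 0.2122], [0.6181, 0.2045]]
side yel [232, 164, 19, 12, 72] [241.  169.6] [[0.4241, 0.2113], [0.4673, 0.2018], [0.5007, 0.1946]]
side yel [272, 184, 5, 4, 17] [273.9 185.6] [[0.4892, 0.2568], [0.5287, 0.2448], [0.5592, 0.2356]]
side yel [259, 200, 10, 6, 48] [263.5 202.5] [[0.5277, 0.2252], [0.565, 0.215], [0.5938, 0.2071]]
top blue [281, 197, 29, 28, 356] [294.8 211.1] [[0.599, 0.2066], [0.5919, 0.2086], [0.5864, 0.2102]]
top red [289, 201, 14, 16, 131] [295.3 209.3] [[0.6028, 0.205], [0.5956, 0.2071], [0.59, 0.2087]]
top red [276, 253, 9, 9, 41] [280.  257.5] [[0.5057, 0.2535], [0.5024, 0.2536], [0.4998, 0.2537]]
top yel [292, 203, 8, 7, 42] [295.7 206. ] [[0.6098, 0.203], [0.6023, 0.2051], [0.5965, 0.2068]]
top yel [291, 232, 6, 6, 31] [293.1 234.5] [[0.5496, 0.2184], [0.5445, 0.22], [0.5405, 0.2211]]
top yel [279, 254, 4, 5, 18] [280.5 256.2] [[0.5081, 0.252], [0.5047, 0.2522], [0.5021, 0.2523]]
top yel [298, 284, 18, 18, 77] [306.1 292.8] [[0.4257, 0.2115], [0.4256, 0.2134], [0.4256, 0.2148]]
```

View pics/crop.png

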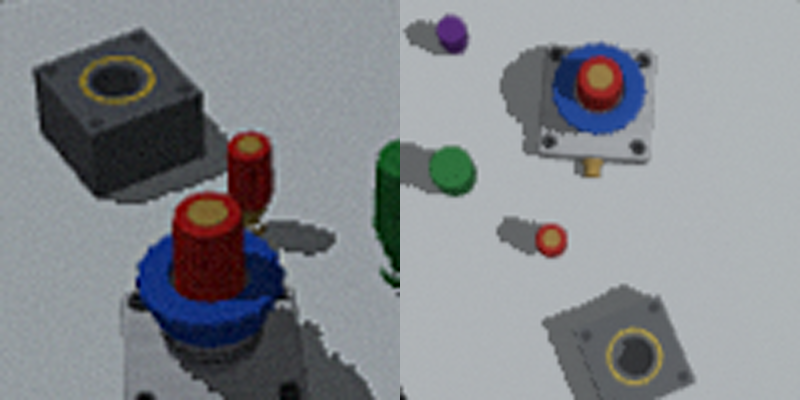

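The nipple is near (0.595, 0.207) and the park hole near (0.425, 0.211). I'll move above the nipple with the fingers closing along world x, to keep clear of the microscope stage.

The rows are not in the units I measure in: turns go in shares of 60 degrees. I convert before sending: 41.5 degrees is 0.6917.

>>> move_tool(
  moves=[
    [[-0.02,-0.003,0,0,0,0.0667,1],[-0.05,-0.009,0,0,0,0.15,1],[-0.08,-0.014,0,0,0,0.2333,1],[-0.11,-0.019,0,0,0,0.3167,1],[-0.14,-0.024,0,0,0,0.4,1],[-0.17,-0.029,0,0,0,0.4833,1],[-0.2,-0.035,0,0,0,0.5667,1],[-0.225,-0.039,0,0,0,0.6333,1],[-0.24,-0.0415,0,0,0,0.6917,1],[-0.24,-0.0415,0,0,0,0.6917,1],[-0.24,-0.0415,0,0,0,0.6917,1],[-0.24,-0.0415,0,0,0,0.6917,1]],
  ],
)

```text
refused: moves[0]: the value is too long (schema: maxItems 7). Nothing was moved.
```

Wrong form. The message asks for a list of rows, each a list of 7 numbers, so I'll send the same numbers that way.

>>> move_tool(
  moves=[
    [-0.02,-0.003,0,0,0,0.0667,1],
    [-0.05,-0.009,0,0,0,0.15,1],
    [-0.08,-0.014,0,0,0,0.2333,1],
    [-0.11,-0.019,0,0,0,0.3167,1],
    [-0.14,-0.024,0,0,0,0.4,1],
    [-0.17,-0.029,0,0,0,0.4833,1],
    [-0.2,-0.035,0,0,0,0.5667,1],
    [-0.225,-0.039,0,0,0,0.6333,1],
    [-0.24,-0.0415,0,0,0,0.6917,1],
    [-0.24,-0.0415,0,0,0,0.6917,1],
    [-0.24,-0.0415,0,0,0,0.6917,1],
    [-0.24,-0.0415,0,0,0,0.6917,1],
  ],
)

```text
time_s: 1.3
position: [0.595, 0.2082, 0.2223]
tcp_rot: [[-0.002, 1.0, -0.001], [1.0, 0.002, 0.0], [0.0, -0.001, -1.0]]
force: [0.5, 0.6, -0.2]
opening: 1.002
grasp_force: 0.0
```

```bash
python3 - <<'E'
from rig import bot,capture
from h import *
s=bot.read_state();c=capture("wrist");cv2.imwrite("pics/w1.png",c["color"][:,:,::-1]);np.savez("w1.npz",p=s["position"],R=s["tcp_rot"],**c)
print(s["position"],np.round(s["tcp_rot"],4).tolist(),s["force"],[ (k,np.round(c[k],4).tolist()) for k in c if k!="color"])
S,T=np.load("side.npz"),np.load("top.npz")
for a,b in (((201,212),(349,140)),((201,212),(365,242))):
    p=tri([ray(S,*a),ray(T,*b)]);print(p,proj(S,p),proj(T,p))
E
```

```text
[0.59497078 0.20820888 0.22226409] [[-0.0025, 1.0, -0.0011], [1.0, 0.0025, 0.0003], [0.0003, -0.0011, -1.0]] [ 0.53723548  0.64323671 -0.21925476] [('K', [[325.1923, 0.0, 288.6926], [0.0, 325.1923, 214.8168], [0.0, 0.0, 1.0]]), ('mount', [[0.0005, 0.9589, 0.2836, 0.078], [1.0, -0.0006, 0.0003, 0.0001], [0.0005, 0.2836, -0.9589, -0.162], [0.0, 0.0, 0.0, 1.0]])]
[0.68366617 0.09647943 0.19403904] (np.float64(200.591207954443), np.float64(211.98469244559337)) (np.float64(348.70601361199215), np.float64(139.99560662186212))
[0.5144986  0.09348987 0.0468625 ] (np.float64(188.58754229612336), np.float64(210.81354037941878)) (np.float64(354.5995415934382), np.float64(241.10797355456793))
```

View pics/w1.png

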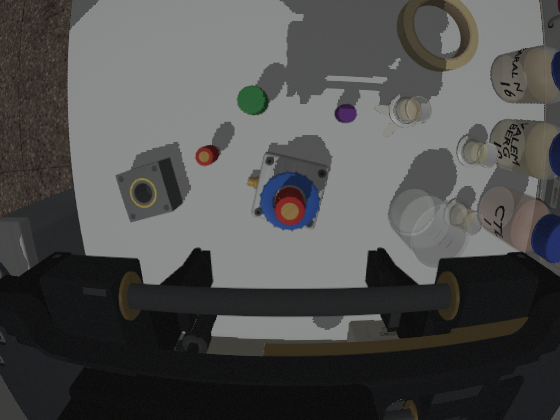

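The wrist view shows the nipple top at about (290,211), the collar round (290,200) and the park ring at about (143,193). I'll measure these by segmentation.

```bash
cat >> h.py <<'E'
def wray(c,u,v):
    K,M=c["K"],c["mount"];x,y=u-K[0,2],v-K[1,2];r=np.hypot(x,y);t=r/K[0,0]
    d=np.array([np.sin(t)*x/r,-np.sin(t)*y/r,-np.cos(t)])
    return c["p"]+c["R"]@M[:3,3],c["R"]@(M[:3,:3]@d)
def watz(c,u,v,z):
    o,d=wray(c,u,v);return o+d*(z-o[2])/d[2]
def seg(im,nm,x,y,r):
    h=cv2.cvtColor(im,cv2.COLOR_RGB2HSV);H,S,V=[h[...,i].astype(int) for i in range(3)]
    m=dict(blue=(H>105)&(H<130)&(S>150)&(V>50),red=((H<8)|(H>172))&(S>150)&(V>60),yel=(H>12)&(H<35)&(S>70)&(V>60))[nm]
    k=np.zeros_like(m);k[y-r:y+r,x-r:x+r]=1;return np.argwhere(m&k)[:,::-1]
def circ(P):
    f=np.c_[2*P,np.ones(len(P))];s=np.linalg.lstsq(f,(P**2).sum(1),rcond=None)[0]
    return s[:2],np.sqrt(s[2]+s[:2]@s[:2])
E
python3 - <<'E'
from h import *
W,S,T=[np.load(n+".npz") for n in("w1","side","top")]
for n,c,f,py,b,n0 in(("w",W,watz,(143,193),(290,200),(290,211)),("s",S,atz,(241,170),(264,223),(264,203)),("t",T,atz,(306,293),(295,211),(296,206))):
    P=np.array([f(c,*q,.04)[:2] for q in seg(c["color"],"yel",*py,16)]);print(n,"park",*circ(P))
    P=np.array([f(c,*q,.102)[:2] for q in seg(c["color"],"yel",*n0,10)]);print(n,"niptop",P.mean(0),len(P))
    hull=cv2.convexHull(seg(c["color"],"blue",*b,34).astype(np.int32))[:,0]
    for z in(.066,.07,.075,.08): print(z,*circ(np.array([f(c,*q,z)[:2] for q in hull])))
E
```

```text
w park [0.4249088  0.21077643] 0.016644502263176236
w niptop [0.59524953 0.2066882 ] 226
0.066 [0.59551974 0.20646666] 0.029946034614638916
0.07 [0.59551337 0.20746869] 0.029569636364172976
0.075 [0.59550542 0.20872122] 0.02909913855107824
0.08 [0.59549746 0.20997375] 0.0286286407379994
s park [0.42324802 0.21117157] 0.016777162703674346
s niptop [0.59437811 0.20732156] 52
0.066 [0.5986354  0.20631607] 0.032490103093557515
0.07 [0.60260921 0.20522589] 0.03226995166672117
0.075 [0.60757648 0.20386318] 0.03199476238316594
0.08 [0.61254374 0.20250046] 0.03171957309962756
t park [0.42533774 0.21103516] 0.016596146032062952
t niptop [0.59616131 0.20690623] 46
0.066 [0.5956299  0.20756075] 0.02906476558716042
0.07 [0.59480815 0.20779517] 0.028925029667000085
0.075 [0.59378096 0.20808819] 0.028750359766773526
0.08 [0.59275378 0.20838121] 0.02857568986655823
```

>>> move_tool(
  moves=[
    [-0.0012,0.0003,0.02,0,0,0,0.506],
    [-0.0012,0.0003,0.04,0,0,0,0.506],
    [-0.0012,0.0003,0.06,0,0,0,0.506],
    [-0.0012,0.0003,0.08,0,0,0,0.506],
    [-0.0012,0.0003,0.095,0,0,0,0.506],
    [-0.0012,0.0003,0.11,0,0,0,0.506],
    [-0.0012,0.0003,0.12,0,0,0,0.506],
    [-0.0012,0.0003,0.13,0,0,0,0.506],
    [-0.0012,0.0003,0.135,0,0,0,0.506],
    [-0.0012,0.0003,0.138,0,0,0,0.506],
    [-0.0012,0.0003,0.138,0,0,0,0.506],
    [-0.0012,0.0003,0.138,0,0,0,0.506],
    [-0.0012,0.0003,0.138,0,0,0,0.506],
  ],
)

```text
time_s: 2.65
position: [0.5966, 0.2061, 0.0851]
tcp_rot: [[-0.001, 1.0, 0.001], [1.0, 0.001, 0.0], [0.0, 0.001, -1.0]]
force: [-0.2, 0.9, 0.6]
opening: 0.506
grasp_force: 0.0
```

>>> move_tool(
  moves=[
    [0.0006,-0.001,0.001,0,0,0,0.506],
    [0.0006,-0.001,0.002,0,0,0,0.506],
    [0.0006,-0.001,0.003,0,0,0,0.506],
    [0.0006,-0.001,0.004,0,0,0,0.506],
    [0.0006,-0.001,0.005,0,0,0,0.506],
    [0.0006,-0.001,0.006,0,0,0,0.506],
    [0.0006,-0.001,0.007,0,0,0,0.506],
    [0.0006,-0.001,0.008,0,0,0,0.506],
    [0.0006,-0.001,0.009,0,0,0,0.506],
    [0.0006,-0.001,0.01,0,0,0,0.506],
    [0.0006,-0.001,0.01,0,0,0,0.506],
    [0.0006,-0.001,0.01,0,0,0,0.506],
  ],
)

```text
time_s: 3.85
position: [0.5952, 0.2067, 0.0745]
tcp_rot: [[-0.001, 1.0, -0.0], [1.0, 0.001, -0.0], [-0.0, -0.0, -1.0]]
force: [-0.8, -0.3, 0.6]
opening: 0.506
grasp_force: 0.0
```

No contact yet at 74.5 mm, so I'll go on down in small steps.

>>> move_tool(
  moves=[
    [0,0,0.001,0,0,0,0.506],
    [0,0,0.002,0,0,0,0.506],
    [0,0,0.002,0,0,0,0.506],
  ],
)

```text
time_s: 4.15
position: [0.595, 0.2067, 0.0724]
tcp_rot: [[-0.001, 1.0, -0.0], [1.0, 0.001, -0.0], [-0.0, -0.0, -1.0]]
force: [-0.1, 0.3, -0.3]
opening: 0.506
grasp_force: 0.0
```

>>> move_tool(
  moves=[
    [0,0,0.001,0,0,0,0.506],
    [0,0,0.002,0,0,0,0.506],
    [0,0,0.002,0,0,0,0.506],
  ],
)

```text
time_s: 4.45
position: [0.595, 0.2067, 0.0703]
tcp_rot: [[-0.001, 1.0, -0.0], [1.0, 0.001, -0.0], [-0.0, -0.0, -1.0]]
force: [-1.1, 0.3, 0.3]
opening: 0.506
grasp_force: 0.0
```

>>> move_tool(
  moves=[
    [0,0,0.001,0,0,0,0.506],
    [0,0,0.002,0,0,0,0.506],
    [0,0,0.002,0,0,0,0.506],
  ],
)

```text
time_s: 4.75
position: [0.5953, 0.2067, 0.0689]
tcp_rot: [[-0.001, 1.0, 0.0], [1.0, 0.001, 0.0], [0.0, 0.0, -1.0]]
force: [-1.0, -0.2, 3.2]
opening: 0.505
grasp_force: 1.8
```

>>> move_tool(
  moves=[
    [0,0,0.001,0,0,0,0.506],
    [0,0,0.002,0,0,0,0.506],
    [0,0,0.003,0,0,0,0.506],
    [0,0,0.004,0,0,0,0.506],
    [0,0,0.004,0,0,0,0.506],
  ],
)

```text
time_s: 5.25
position: [0.5953, 0.2067, 0.0649]
tcp_rot: [[-0.001, 1.0, 0.0], [1.0, 0.001, 0.0], [0.0, 0.0, -1.0]]
force: [-1.2, -0.2, 6.5]
opening: 0.508
grasp_force: 3.2
```

>>> move_tool(
  moves=[
    [0,0,0.001,0,0,0,0.506],
    [0,0,0.002,0,0,0,0.506],
    [0,0,0.002,0,0,0,0.506],
  ],
)

```text
time_s: 5.55
position: [0.5953, 0.2067, 0.0632]
tcp_rot: [[-0.001, 1.0, 0.0], [1.0, 0.001, 0.0], [0.0, 0.0, -1.0]]
force: [-1.3, -0.4, 8.0]
opening: 0.511
grasp_force: 3.9
```

>>> move_tool(
  moves=[
    [0,0,0.001,0,0,0,0.506],
    [0,0,0.002,0,0,0,0.506],
    [0,0,0.002,0,0,0,0.506],
  ],
)

```text
time_s: 5.85
position: [0.5953, 0.2068, 0.0618]
tcp_rot: [[-0.001, 1.0, 0.001], [1.0, 0.001, 0.0], [0.0, 0.001, -1.0]]
force: [-2.6, -0.6, 10.5]
opening: 0.504
grasp_force: 5.1
```

>>> move_tool(
  moves=[
    [0,0,0.0005,0,0,0,0.506],
    [0,0,0.001,0,0,0,0.506],
    [0,0,0.001,0,0,0,0.506],
  ],
)

```text
time_s: 6.15
position: [0.5954, 0.2068, 0.0618]
tcp_rot: [[-0.001, 1.0, 0.001], [1.0, 0.001, 0.0], [0.0, 0.001, -1.0]]
force: [-3.9, -0.4, 15.1]
opening: 0.506
grasp_force: 7.6
```

Sleeve is on its stop at about 15 N. Next I'll close on the nipple while pressing.

>>> move_tool(
  moves=[
    [0,0,0,0,0,0,0.42],
    [0,0,0,0,0,0,0.38],
    [0,0,0,0,0,0,0.34],
    [0,0,0,0,0,0,0.3],
    [0,0,0,0,0,0,0.25],
    [0,0,0,0,0,0,0.2],
    [0,0,0,0,0,0,0.2],
    [0,0,0,0,0,0,0.2],
  ],
)

```text
time_s: 6.95
position: [0.5945, 0.2069, 0.0617]
tcp_rot: [[-0.001, 1.0, -0.001], [1.0, 0.001, 0.0], [0.0, -0.001, -1.0]]
force: [-4.7, -0.3, 15.8]
opening: 0.313
grasp_force: 31.1
```

>>> move_tool(
  moves=[
    [0,0,0,0,0,0,0.36],
    [0,0,0,0,0,0,0.4],
    [0,0,0,0,0,0,0.4],
    [0,0,0.0006,0,0,0,0.4],
    [0,0,0.0012,0,0,0,0.4],
    [0,0,0.0012,0,0,0,0.4],
  ],
)

```text
time_s: 7.55
position: [0.5977, 0.207, 0.0617]
tcp_rot: [[-0.001, 1.0, 0.006], [1.0, 0.001, 0.001], [0.001, 0.006, -1.0]]
force: [-1.1, -1.9, 17.3]
opening: 0.401
grasp_force: 8.8
```

>>> move_tool(
  moves=[
    [0,0,0,0,0,0,0.38],
    [0,0,0,0,0,0,0.34],
    [0,0,0,0,0,0,0.3],
    [0,0,0,0,0,0,0.25],
    [0,0,0,0,0,0,0.2],
    [0,0,0,0,0,0,0.2],
  ],
)

```text
time_s: 8.15
position: [0.5946, 0.207, 0.0616]
tcp_rot: [[-0.001, 1.0, -0.001], [1.0, 0.001, 0.0], [0.0, -0.001, -1.0]]
force: [-6.5, -0.7, 21.6]
opening: 0.318
grasp_force: 32.6
```

>>> move_tool(
  moves=[
    [0,0,-0.001,0,0,0,0.2],
    [0,0,-0.002,0,0,0,0.2],
    [0,0,-0.003,0,0,0,0.2],
  ],
)

```text
time_s: 8.45
position: [0.5945, 0.2069, 0.062]
tcp_rot: [[-0.001, 1.0, -0.001], [1.0, 0.001, 0.0], [0.0, -0.001, -1.0]]
force: [-1.5, -0.4, 5.5]
opening: 0.316
grasp_force: 30.9
```

>>> move_tool(
  moves=[
    [0,0,-0.001,0,0,0,0.2],
    [0,0,-0.002,0,0,0,0.2],
  ],
)

```text
time_s: 8.65
position: [0.5945, 0.2069, 0.0635]
tcp_rot: [[-0.001, 1.0, -0.001], [1.0, 0.001, 0.0], [0.0, -0.001, -1.0]]
force: [-2.6, 0.0, 4.6]
opening: 0.318
grasp_force: 31.3
```

>>> move_tool(
  moves=[
    [0,0,-0.001,0,0,0,0.2],
    [0,0,-0.001,0,0,0,0.2],
  ],
)

```text
time_s: 8.85
position: [0.5945, 0.2069, 0.0645]
tcp_rot: [[-0.001, 1.0, -0.001], [1.0, 0.001, 0.0], [0.0, -0.001, -1.0]]
force: [-2.4, 1.0, 6.6]
opening: 0.313
grasp_force: 31.2
```

>>> move_tool(
  moves=[
    [0,0,-0.001,0,0,0,0.2],
    [0,0,-0.002,0,0,0,0.2],
    [0,0,-0.002,0,0,0,0.2],
  ],
)

```text
time_s: 9.15
position: [0.5953, 0.2068, 0.0661]
tcp_rot: [[-0.001, 1.0, 0.0], [1.0, 0.001, 0.0], [0.0, 0.0, -1.0]]
force: [-0.7, 1.0, 2.0]
opening: 0.311
grasp_force: 30.7
```

>>> move_tool(
  moves=[
    [0,0,-0.002,0,0,0,0.2],
    [0,0,-0.004,0,0,0,0.2],
    [0,0,-0.004,0,0,0,0.2],
  ],
)

```text
time_s: 9.45
position: [0.5954, 0.2068, 0.07]
tcp_rot: [[-0.001, 1.0, 0.0], [1.0, 0.001, 0.0], [0.0, 0.0, -1.0]]
force: [1.8, 1.6, -3.5]
opening: 0.311
grasp_force: 30.0
```

Force is −3.5 N, so only the pawls are dragging. I'll draw it out.

>>> move_tool(
  moves=[
    [0,0,-0.002,0,0,0,0.2],
    [0,0,-0.004,0,0,0,0.2],
    [0,0,-0.006,0,0,0,0.2],
    [0,0,-0.008,0,0,0,0.2],
    [0,0,-0.011,0,0,0,0.2],
    [0,0,-0.014,0,0,0,0.2],
    [0,0,-0.018,0,0,0,0.2],
    [0,0,-0.022,0,0,0,0.2],
    [0,0,-0.026,0,0,0,0.2],
    [0,0,-0.032,0,0,0,0.2],
    [0,0,-0.04,0,0,0,0.2],
    [0,0,-0.05,0,0,0,0.2],
    [0,0,-0.06,0,0,0,0.2],
    [0,0,-0.07,0,0,0,0.2],
    [0,0,-0.07,0,0,0,0.2],
    [0,0,-0.07,0,0,0,0.2],
  ],
)

```text
time_s: 11.05
position: [0.5953, 0.2067, 0.1408]
tcp_rot: [[-0.001, 1.0, 0.001], [1.0, 0.001, 0.0], [0.0, 0.001, -1.0]]
force: [-0.3, -0.4, -1.7]
opening: 0.313
grasp_force: 30.0
```

```bash
python3 - <<'E'
from rig import bot,capture
from h import *
s=bot.read_state();print(s["position"],s["force"])
a=capture("side");b=capture("top");np.savez("s2.npz",**a);np.savez("t2.npz",**b)
f=lambda im,y0,x0:cv2.resize(im[y0:y0+120,x0:x0+120],(400,400),interpolation=cv2.INTER_CUBIC)
cv2.imwrite("pics/c2.png",np.hstack([f(a["color"],130,205),f(b["color"],180,240)])[:,:,::-1])
E
```

```text
[0.59528519 0.20670945 0.14081497] [-0.33332539 -0.44052546 -1.68699083]
```

View pics/c2.png

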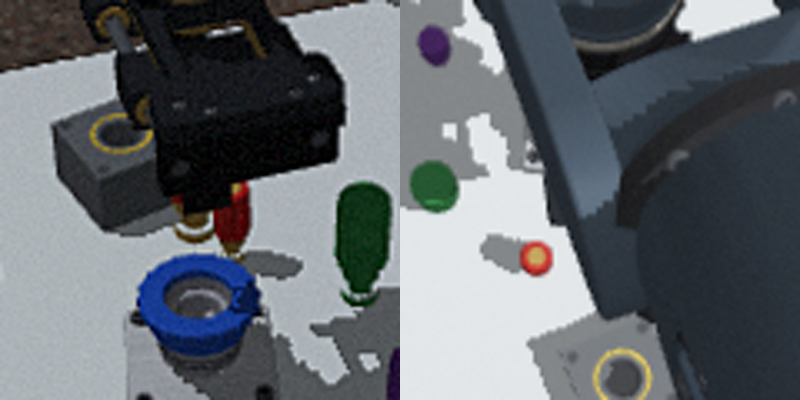

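The left crop shows the nipple hanging straight in the fingers at about (195,220), with an empty socket and the collar up at about (200,300). I'll carry it over to the parking block.

>>> move_tool(
  moves=[
    [0,-0.01,0,0,0,0,0.2],
    [0.001,-0.03,0,0,0,0,0.2],
    [0.001,-0.05,0,0,0,0,0.2],
    [0.002,-0.07,0,0,0,0,0.2],
    [0.002,-0.09,0,0,0,0,0.2],
    [0.003,-0.11,0,0,0,0,0.2],
    [0.003,-0.13,0,0,0,0,0.2],
    [0.004,-0.145,0,0,0,0,0.2],
    [0.004,-0.158,0,0,0,0,0.2],
    [0.004,-0.166,0,0,0,0,0.2],
    [0.004,-0.1705,0,0,0,0,0.2],
    [0.004,-0.1705,0.01,0,0,0,0.2],
    [0.004,-0.1705,0.02,0,0,0,0.2],
    [0.004,-0.1705,0.025,0,0,0,0.2],
    [0.004,-0.1705,0.025,0,0,0,0.2],
    [0.004,-0.1705,0.025,0,0,0,0.2],
    [0.004,-0.1705,0.025,0,0,0,0.2],
  ],
)

```text
time_s: 12.85
position: [0.425, 0.2106, 0.1154]
tcp_rot: [[-0.001, 1.0, 0.0], [1.0, 0.001, 0.0], [0.0, 0.0, -1.0]]
force: [-0.5, -0.2, -0.4]
opening: 0.317
grasp_force: 30.0
```

```bash
python3 - <<'E'
from rig import bot,capture
from h import *
s=bot.read_state();a=capture("side");b=capture("wrist");np.savez("s3.npz",**a);np.savez("w3.npz",p=s["position"],R=s["tcp_rot"],**b)
A=a["color"][105:225,185:305];B=b["color"][150:300,210:360]
cv2.imwrite("pics/c3.png",np.hstack([cv2.resize(x,(400,400),interpolation=cv2.INTER_CUBIC) for x in(A,B)])[:,:,::-1])
E
```

```text
(no output)
```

View pics/c3.png

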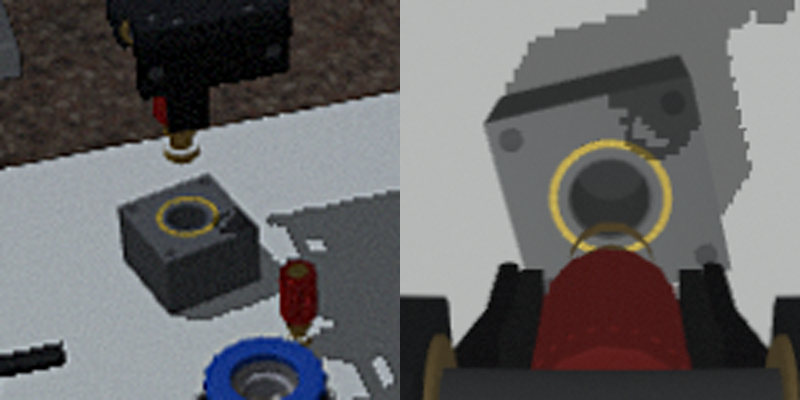

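```bash
python3 - <<'E'
from h import *
S,W=np.load("s3.npz"),np.load("w3.npz")
print(W["p"])
u,v=210+610*150/400,150+196*150/400
print("ring",watz(W,u,v,.04))
P=np.array([watz(W,*q,.04)[:2] for q in seg(W["color"],"yel",int(u),int(v)-8,19)]);print(circ(P),len(P))
for z in(.078,.0815,.084): print(z,"side foot",atz(S,185+181*.3,105+153*.3,z), "pred px",proj(S,np.array([.4249,.2106,z])))
P=np.array([atz(S,*q,.04)[:2] for q in seg(S["color"],"yel",241,170,16)]);print(circ(P))
E
```

```text
[0.42502511 0.21060358 0.11536837]
ring [0.54916643 0.21109665 0.04      ]
(array([0.54007584, 0.22385713]), np.float64(0.0052859370461274015)) 210
0.078 side foot [0.41539214 0.21251561 0.078     ] pred px (np.float64(239.60384171591167), np.float64(153.98269272682455))
0.0815 side foot [0.42005036 0.21150439 0.0815    ] pred px (np.float64(239.4931452871677), np.float64(152.46882877959365))
0.084 side foot [0.42337766 0.2107821  0.084     ] pred px (np.float64(239.41373951048826), np.float64(151.38289002004322))
(array([0.42326183, 0.21107901]), np.float64(0.01670537060449622))
```

```bash
python3 - <<'E'
from h import *
W=np.load("w3.npz")
print(watz(W,288.75,223.5,.04))
P=np.array([watz(W,*q,.04)[:2] for q in seg(W["color"],"yel",289,218,26)]);P=P[P[:,1]>.205];c,r=circ(P)
for _ in range(5):
    P=P[abs(np.hypot(*(P-c).T)-r)<.0025];c,r=circ(P)
print(c,r,len(P))
E
```

```text
[0.42507031 0.21150374 0.04      ]
[0.42491173 0.21109823] 0.016463757498565573 281
```

>>> move_tool(
  moves=[
    [0.0004,0,0.01,0,0,0,0.2],
    [0.0004,0,0.02,0,0,0,0.2],
    [0.0004,0,0.03,0,0,0,0.2],
    [0.0004,0,0.036,0,0,0,0.2],
    [0.0004,0,0.04,0,0,0,0.2],
    [0.0004,0,0.042,0,0,0,0.2],
    [0.0004,0,0.042,0,0,0,0.2],
  ],
)

```text
time_s: 13.65
position: [0.4246, 0.211, 0.0731]
tcp_rot: [[-0.001, 1.0, -0.0], [1.0, 0.001, -0.0], [-0.0, -0.0, -1.0]]
force: [-1.1, 0.7, -1.5]
opening: 0.314
grasp_force: 30.0
```

>>> move_tool(
  moves=[
    [0,0,0.001,0,0,0,0.2],
    [0,0,0.002,0,0,0,0.2],
    [0,0,0.003,0,0,0,0.2],
    [0,0,0.003,0,0,0,0.2],
  ],
)

```text
time_s: 14.05
position: [0.4247, 0.211, 0.0704]
tcp_rot: [[-0.001, 1.0, 0.0], [1.0, 0.001, 0.0], [0.0, 0.0, -1.0]]
force: [0.4, -0.0, -1.3]
opening: 0.317
grasp_force: 30.0
```

>>> move_tool(
  moves=[
    [0,0,0.001,0,0,0,0.2],
    [0,0,0.002,0,0,0,0.2],
    [0,0,0.003,0,0,0,0.2],
    [0,0,0.003,0,0,0,0.2],
  ],
)

```text
time_s: 14.45
position: [0.4246, 0.211, 0.0672]
tcp_rot: [[-0.001, 1.0, -0.0], [1.0, 0.001, -0.0], [-0.0, -0.0, -1.0]]
force: [0.5, 0.7, -1.1]
opening: 0.316
grasp_force: 30.0
```

It has entered the hole freely, so I'll keep lowering.

>>> move_tool(
  moves=[
    [0,0,0.002,0,0,0,0.2],
    [0,0,0.004,0,0,0,0.2],
    [0,0,0.006,0,0,0,0.2],
    [0,0,0.008,0,0,0,0.2],
    [0,0,0.01,0,0,0,0.2],
    [0,0,0.01,0,0,0,0.2],
  ],
)

```text
time_s: 15.05
position: [0.4245, 0.2109, 0.057]
tcp_rot: [[-0.001, 1.0, -0.001], [1.0, 0.001, -0.0], [-0.0, -0.001, -1.0]]
force: [0.6, 0.2, -0.3]
opening: 0.316
grasp_force: 30.0
```

>>> move_tool(
  moves=[
    [0,0,0.002,0,0,0,0.2],
    [0,0,0.004,0,0,0,0.2],
    [0,0,0.006,0,0,0,0.2],
    [0,0,0.008,0,0,0,0.2],
    [0,0,0.01,0,0,0,0.2],
    [0,0,0.01,0,0,0,0.2],
  ],
)

```text
time_s: 15.65
position: [0.4245, 0.2109, 0.0471]
tcp_rot: [[-0.001, 1.0, -0.001], [1.0, 0.001, -0.0], [-0.0, -0.001, -1.0]]
force: [-0.8, 0.1, -0.8]
opening: 0.313
grasp_force: 30.0
```

>>> move_tool(
  moves=[
    [0,0,0.001,0,0,0,0.2],
    [0,0,0.002,0,0,0,0.2],
    [0,0,0.002,0,0,0,0.2],
  ],
)

```text
time_s: 15.95
position: [0.4246, 0.211, 0.0453]
tcp_rot: [[-0.001, 1.0, -0.0], [1.0, 0.001, -0.0], [-0.0, -0.0, -1.0]]
force: [0.4, -0.2, -1.2]
opening: 0.315
grasp_force: 30.0
```

>>> move_tool(
  moves=[
    [0,0,0.001,0,0,0,0.2],
    [0,0,0.001,0,0,0,0.2],
  ],
)

```text
time_s: 16.15
position: [0.4247, 0.211, 0.0443]
tcp_rot: [[-0.001, 1.0, -0.0], [1.0, 0.001, -0.0], [-0.0, -0.0, -1.0]]
force: [0.9, 0.9, -1.4]
opening: 0.312
grasp_force: 30.0
```

>>> move_tool(
  moves=[
    [0,0,0.001,0,0,0,0.2],
    [0,0,0.001,0,0,0,0.2],
  ],
)

```text
time_s: 16.35
position: [0.4248, 0.211, 0.0436]
tcp_rot: [[-0.001, 1.0, 0.0], [1.0, 0.001, 0.0], [0.0, 0.0, -1.0]]
force: [0.2, -0.2, 2.3]
opening: 0.315
grasp_force: 30.0
```

>>> move_tool(
  moves=[
    [0,0,0.001,0,0,0,0.2],
    [0,0,0.001,0,0,0,0.2],
  ],
)

```text
time_s: 16.55
position: [0.4248, 0.211, 0.0435]
tcp_rot: [[-0.001, 1.0, 0.001], [1.0, 0.001, 0.0], [0.0, 0.001, -1.0]]
force: [-1.9, -1.5, 10.6]
opening: 0.316
grasp_force: 30.0
```

Seated at the expected height, with firm contact. Next I'll ease off, open, and rise.

>>> move_tool(
  moves=[
    [0,0,-0.0015,0,0,0,0.2],
    [0,0,-0.0015,0,0,0,0.34],
    [0,0,-0.0015,0,0,0,0.38],
    [0,0,-0.0015,0,0,0,0.45],
    [0,0,-0.0015,0,0,0,0.55],
    [0,0,-0.0015,0,0,0,0.6],
    [0,0,-0.005,0,0,0,0.6],
    [0,0,-0.015,0,0,0,0.6],
    [0,0,-0.03,0,0,0,0.6],
    [0,0,-0.05,0,0,0,0.6],
    [0,0,-0.08,0,0,0,0.6],
    [0,0,-0.11,0,0,0,0.6],
    [0,0,-0.14,0,0,0,0.6],
    [0,0,-0.16,0,0,0,0.6],
    [0,0,-0.16,0,0,0,0.6],
    [0,0,-0.16,0,0,0,0.6],
  ],
)

```text
time_s: 18.15
position: [0.4244, 0.2109, 0.2028]
tcp_rot: [[-0.001, 1.0, 0.001], [1.0, 0.001, 0.0], [0.0, 0.001, -1.0]]
force: [-1.0, -0.3, -0.0]
opening: 0.598
grasp_force: 0.0
```

```bash
python3 - <<'E'
from rig import bot,capture
from h import *
s=bot.read_state();a=capture("side");b=capture("wrist")
A=a["color"][115:265,185:335];B=b["color"][150:300,210:360]
cv2.imwrite("pics/c4.png",np.hstack([cv2.resize(x,(400,400),interpolation=cv2.INTER_CUBIC) for x in(A,B)])[:,:,::-1])
S=np.load("side.npz");bb=seg(S["color"],"blue",264,223,30);b2=seg(a["color"],"blue",264,223,30);print(bb.min(0),bb.max(0),b2.min(0),b2.max(0))
E
```

```text
[246 208] [282 236] [246 206] [282 236]
```

View pics/c4.png

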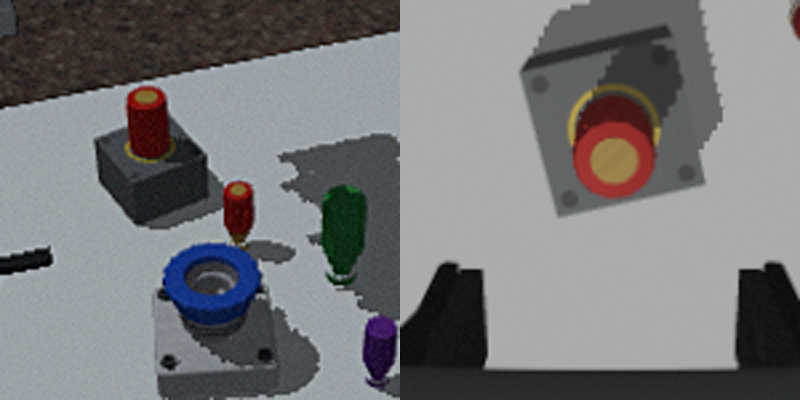

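The nipple stands upright and fully home in the block at crop position (148,125), with the gripper clear of it. The collar's bottom row is back where it started, so the sleeve is forward. I'll hand it in.

```bash
python3 -c "
from rig import bot
print(bot.hand_in())"
```

```text
the job is handed in; nothing more can be done
None
```

I handed the job in at about 18 s. The nipple is uncoupled and stands upright and released, fully home in the parking block; the sleeve has snapped forward and the gripper is clear. The hand-in returned no verdict.

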